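Hang the oiled rooks to drip from a swinging double hook

ROBOT

A 6-joint arm with a two-finger parallel gripper is mounted at the origin on the work surface. World frame = base frame: x ahead of the robot, y to its left, z up, the work surface at z = 0. Lengths are in mm, angles in rad, forces in N, time in s.
With the tool pointing down it reaches from about 350 to 975 mm from the base axis. Payload 7.1 kg.
Tool frame: the origin (TCP) lies on the front face of the gripper's body, between the roots of the fingers; the fingertips stand 80 mm ahead of it and the grasp point (between the pads) lies 61 mm ahead of it (env.tips_ahead is the distance from the TCP to the fingertips, in mm); z points along the fingers, y is the line along which they close (so a half turn about z gives the same grasp; the last joint's range is limited). The gripper opens to 88 mm and grips with 3 to 60 N. Pads are 20 mm wide; open, the fingers measure 115 mm over their backs; the gripper's body (75 mm by 178 mm) begins 61 mm behind the grasp point.
Start: joints at [1.235, 0.423, 1.63, -0, 1.089, -0.019], TCP at [194.673, 593.892, 302.675] pointing down, gripper open.
Joint ranges: [-3, 3], [-0.9, 2.11], [0.09, 2.58], [-1.31, 4.45], [0.11, 2.69], [-2.54, 2.54]. Speed limits (rad/s): [2.39, 2.39, 3.01, 3.14, 3.14, 3.14].

INTERFACE

Orientations are given as a unit quaternion [x, y, z, w].
In Python, from station import env, set_gripper, viewer, workorder gives the robot as it stands. Calls block until the motion is done:
- env.reach(position, orientation): joint-space move of the TCP to a pose.
- env.move_l(position, rot=None, rate=150, f_stop=None): straight line of the TCP; rot=None keeps the orientation; rate is the mean speed in mm/s. With f_stop (N) it stops when the force on the tool has changed by that much, and returns True; else False.
- env.move_joints(angles): joint-space move.
- set_gripper(opening): finger opening in mm; the grip force is fixed at half the most; returns when the fingers have stopped.
- env.hold(seconds).
- env.ik(position, orientation): joint angles nearest the present ones, or None.
- env.read_state(): the state.
- viewer.camera(name): name is "scene" or "top" or "wrist"; returns the picture (480x640x3 uint8, blue, green, red); there is no depth.
- viewer.camera_params(name): a dict with "fx", "fy", "cx", "cy" (pixels), "pose" (4x4, takes a point from camera to world coordinates); the wrist camera has in their place "tool_from_camera" (4x4, takes a point from camera to tool coordinates, whose origin is the TCP and whose axes are the flange's). Camera axes: x right, y up, looking along -z (the intrinsics and any distortion apply to the point x, -y, -z); pixel columns grow to the right and rows downward; lengths in mm; the calibration is good to about 2 mm. A picture is of the moment at which its call begins: read the wrist's pose just before it. camera_params takes no time and is no camera call.
A pose or a line that the arm cannot do raises env.IKError and nothing moves.
- workorder.sign_off(): hands the job in; it is judged then, once.
The state is a dict: "time_s": time; "qpos": joint angles; "dq": joint speeds; "tau": joint torques, N m; "tool_pos": TCP position; "orientation": TCP orientation; "force": force on the tool from outside, world axes, zero at the start; "wrist_torque": the same for the moment, N m; "width": finger opening in mm; "grip_force": force on a finger pad.
Only numpy, scipy, OpenCV 4.12 (cv2) and the standard library are available. Lean on these libraries where they do the work, as an engineer would, in place of code of your own. Each camera call takes 0.05 s, during which the arm holds its last target. There are 200 camera calls.

TASK

The freshly oiled beech rooks are to hang and drip. Put every light beech rook into the metal basket, set the white porcelain bowl on the bench directly below the double hook, bring the freely swinging hook to rest, and only then pick the loaded basket up by its bail and hang the bail on both prongs, leaving it hanging quietly. Leave the dark pieces, the oil bottle and the tools where they are.

Things in the scene. Friction and masses are not known exactly. Their poses are not given: they have to be found in the camera images.
- rook_a: a light beech rook, 90 mm tall, origin at the centre of its underside, z up along it when upright. Round foot 46 mm across (8 mm thick), waist 27 mm across from 30 to 55 mm up, cylindrical head 38 mm across from 64 to 90 mm up with a dark disc on top and a darker ring. 90 g (varies). All rooks are alike; from two to four are present. A tipped one lies on foot and head with its axis about 21 mm up.
- rook_b: a light beech rook, 90 mm tall, origin at the centre of its underside, z up along it when upright. Round foot 46 mm across (8 mm thick), waist 27 mm across from 30 to 55 mm up, cylindrical head 38 mm across from 64 to 90 mm up with a dark disc on top and a darker ring. 90 g (varies). All rooks are alike; from two to four are present. A tipped one lies on foot and head with its axis about 21 mm up.
- rook_c: a light beech rook, 90 mm tall, origin at the centre of its underside, z up along it when upright. Round foot 46 mm across (8 mm thick), waist 27 mm across from 30 to 55 mm up, cylindrical head 38 mm across from 64 to 90 mm up with a dark disc on top and a darker ring. 90 g (varies). All rooks are alike; from two to four are present. A tipped one lies on foot and head with its axis about 21 mm up.
- rook_d: a light beech rook, 90 mm tall, origin at the centre of its underside, z up along it when upright. Round foot 46 mm across (8 mm thick), waist 27 mm across from 30 to 55 mm up, cylindrical head 38 mm across from 64 to 90 mm up with a dark disc on top and a darker ring. 90 g (varies). All rooks are alike; from two to four are present. A tipped one lies on foot and head with its axis about 21 mm up.
- basket: open aluminium basket, 220 mm along its x, 150 mm along its y, walls 50 mm high and 4 mm thick, floor 4 mm; origin at the centre of its underside, 350 g. A fixed steel bail, 10 mm round bar, stands in its middle: uprights at y = +-72 mm, level top bar along y whose centre line is 165 mm above the origin.
- bail_mid (a point): middle of the centre line of the basket's bail bar (bar along this frame's y, 10 mm thick), 165 mm above the basket's underside
- bowl: white porcelain bowl, origin at the centre of its underside, rim 120 mm across (outer), 50 mm tall, foot 60 mm across, wall 5 mm thick and flaring outward (18 degrees from upright near the rim), with a small brown chip; empty, 220 g
- below_hook (a point): point on the bench below the seat of the resting hook, in the stand's frame: x points from the robot side to the post (26 mm thick at x = 200 mm; foot plate 150 x 170 mm, 16 mm high, x = 140 to 290 mm; arm at 455 mm height reaching to x = 75 mm), y to its left. The hook opens to -x; the basket hangs with its bail along y.
- hook (a joint): swing (rad) of the steel double hook about a horizontal pivot along the stand's x, 430 mm up: 0 hanging straight, positive when swung to the stand's +y. 160 g, hardly any friction: it swings on, period about 0.7 s, until something stops it.
- hook_seat (a point): midway between the hook's two prongs, moving with it: where the centre of a hung 10 mm bar lies, 290 mm up, 140 mm below the pivot. x, y as the stand's at rest. Prongs: 8 mm round bars at y = +-45 mm, centre lines from a cross bar at x = 90, z = 21 mm down to x = 0, z = -9, then up to tips at x = -22, z = 15. A 10 mm shank joins cross bar (x = 90 mm) and pivot.
- bishop: dark turned bishop standing near the rooks, 44 mm across, 118 mm tall, origin under its foot; not part of the job, leave it
- oil: amber bottle with a black cap, 52 mm across, 130 mm tall, origin under it; leave it
- calliper: steel outside calliper lying flat by the vise, about 170 mm long, 60 mm wide, 8 mm thick; leave it
- mallet: wooden mallet lying at the right, 220 mm long, head 64 mm across; leave it
- brush: brush lying flat near the far edge; leave it
- pawn: dark turned pawn at the far left, 40 mm across, 68 mm tall; leave it
Not all that is in view belongs to the job. Several things have the shape of the bowl; the one meant has the colours described above.

How it is judged:
By the outcome, as a careful person would: the job done as asked, in the order asked, and still so for the second after the job is handed in, with the robot touching nothing.
Of rook_a, rook_b, rook_c, rook_d only 2 to 4 are there at a start; the rules pass over those that are not, and their reading is None.
At some moment in a run one of rook_a, rook_b, rook_c, rook_d may be knocked a few centimetres aside while the robot is not near it.
It also fails if it takes over 210 s, if anything falls off the work surface, if the arm or the gripper's body presses on something with over 40 N, if the wrist force passes 120 N, or if a joint passes its speed limit or range.

## Working session

There is one attempt and no reset: what is moved stays moved. The work goes in short steps, each a Python script; the robot and the scene stay as the last script left them, time stands still between calls to the robot, and variables do not carry over. Pictures are saved under pics/ and viewed, at most 20 in all, crops included, and the job is handed in when it is done.

```bash
ls; mkdir -p pics
python3 - <<'E'
from station import env,viewer
import cv2
for n in("scene","top"):
    cv2.imwrite(f"pics/{n}0.png",viewer.camera(n)); p=viewer.camera_params(n); print(n,p)
print(viewer.camera_params("wrist")); s=env.read_state(); print(s["time_s"],s["orientation"],s["force"])
E
```

```text
pics
scene {'fx': 461.6117441870768, 'fy': 461.6117441870768, 'cx': 317.4302898008007, 'cy': 237.72578466783318, 'pose': array([[-7.56177561e-01, -3.95579545e-01,  5.21260318e-01,
         1.16877963e+03],
       [ 6.54124216e-01, -4.78631797e-01,  5.85690288e-01,
         7.44438429e+02],
       [ 1.78046653e-02,  7.83854851e-01,  6.20688784e-01,
         1.00528721e+03],
       [ 0.00000000e+00,  0.00000000e+00,  0.00000000e+00,
         1.00000000e+00]])}
top {'fx': 527.5657897834395, 'fy': 527.5657897834395, 'cx': 315.96011280325905, 'cy': 239.56926110855616, 'pose': array([[-4.65842589e-03,  9.97745326e-01, -6.69519502e-02,
         4.00219953e+02],
       [-9.99987938e-01, -4.75217420e-03, -1.24103766e-03,
         4.08995942e+01],
       [-1.55640685e-03,  6.69453613e-02,  9.97755429e-01,
         1.84513553e+03],
       [ 0.00000000e+00,  0.00000000e+00,  0.00000000e+00,
         1.00000000e+00]])}
{'fx': 380.40137219717633, 'fy': 380.40137219717633, 'cx': 322.13179973597306, 'cy': 242.21063355898815, 'tool_from_camera': array([[-8.74356410e-04,  9.64075307e-01,  2.65627632e-01,
         7.13923542e+01],
       [ 9.99999156e-01,  1.09814874e-03, -6.93988082e-04,
         2.66132714e-01],
       [-9.60755422e-04,  2.65626801e-01, -9.64075453e-01,
        -8.22179512e+01],
       [ 0.00000000e+00,  0.00000000e+00,  0.00000000e+00,
         1.00000000e+00]])}
0.1 [ 1.57736294e-01  9.87481043e-01 -6.61316827e-04 -1.18665440e-04] [-0.91867773 -0.18442178  0.19241499]
```

View pics/scene0.png

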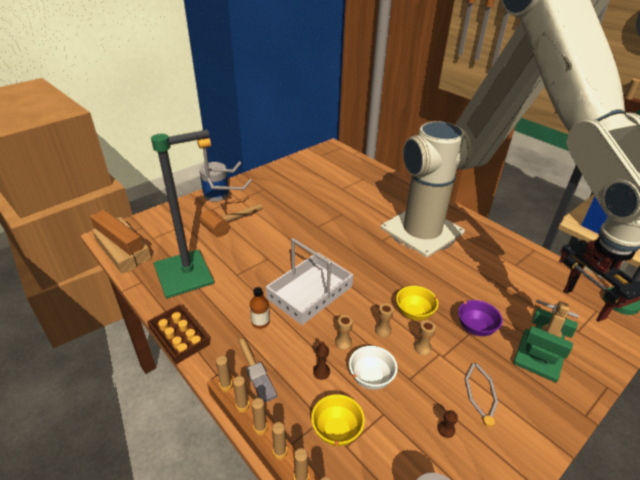

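View pics/top0.png

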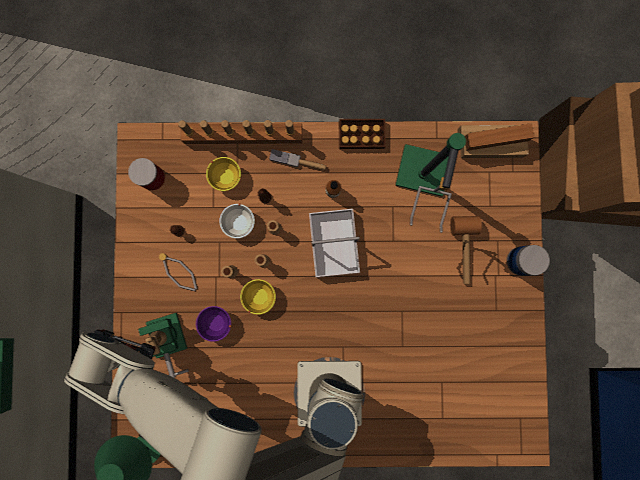

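```bash
cat > h.py <<'E'
import numpy as np, cv2
from scipy.spatial.transform import Rotation as R
from station import env,set_gripper,viewer,workorder
def ray(cam,u,v,T=None):
    p=viewer.camera_params(cam); P=p["pose"] if T is None else T
    d=P[:3,:3]@np.array([(u-p["cx"])/p["fx"],-(v-p["cy"])/p["fy"],-1.])
    return P[:3,3],d
def atz(cam,u,v,z,T=None):
    o,d=ray(cam,u,v,T); return o+d*(z-o[2])/d[2]
def tri(*rs):
    A=np.zeros((3,3));b=np.zeros(3)
    for o,d in rs:
        d=d/np.linalg.norm(d);M=np.eye(3)-np.outer(d,d);A+=M;b+=M@o
    return np.linalg.solve(A,b)
def wristT():
    s=env.read_state();T=np.eye(4);T[:3,:3]=R.from_quat(s["orientation"]).as_matrix();T[:3,3]=s["tool_pos"]
    return T@viewer.camera_params("wrist")["tool_from_camera"]
def proj(cam,X,T=None):
    p=viewer.camera_params(cam);P=p["pose"] if T is None else T
    c=P[:3,:3].T@(np.asarray(X,float)-P[:3,3]);return np.array([p["cx"]+p["fx"]*c[0]/-c[2],p["cy"]-p["fy"]*c[1]/-c[2]])
def down(a):
    "tool down, tool x axis at world angle a; closing line (tool y) at a-90deg"
    return R.from_matrix(np.array([[np.cos(a),np.sin(a),0],[np.sin(a),-np.cos(a),0],[0,0,-1.]])).as_quat()
E
python3 - <<'E'
import cv2,numpy as np
s=cv2.imread('pics/scene0.png');t=cv2.imread('pics/top0.png')
f=lambda i,x,y,w,h,k:cv2.resize(i[y:y+h,x:x+w],None,fx=k,fy=k,interpolation=cv2.INTER_CUBIC)
a=f(s,140,120,130,190,3)   # 390x570
b=f(s,300,270,200,150,2)   #400x300
c=f(t,390,130,80,110,3) #240x330
cv2.imwrite('pics/c1.png',np.hstack([a,np.vstack([b,np.zeros((270,400,3),np.uint8)])]))
d=f(t,210,190,160,110,4);
cv2.imwrite('pics/c2.png',d)
E
```

```text
(no output)
```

View pics/c1.png

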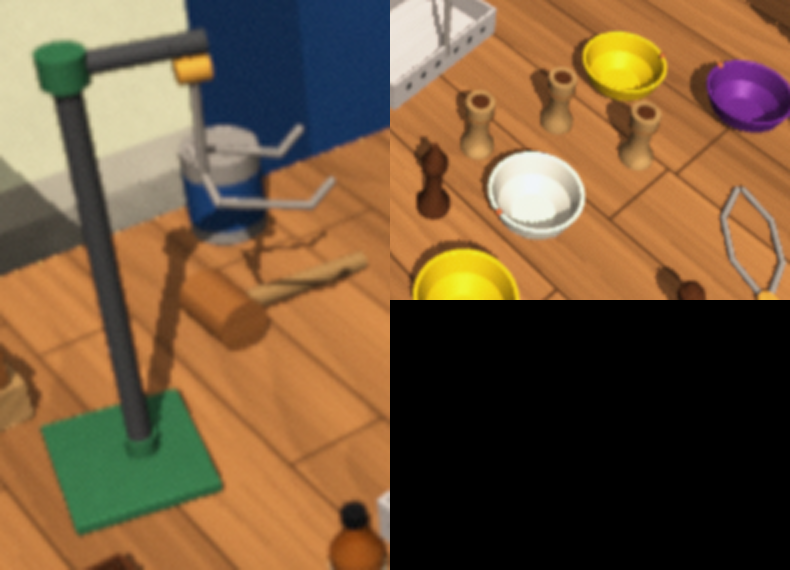

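View pics/c2.png

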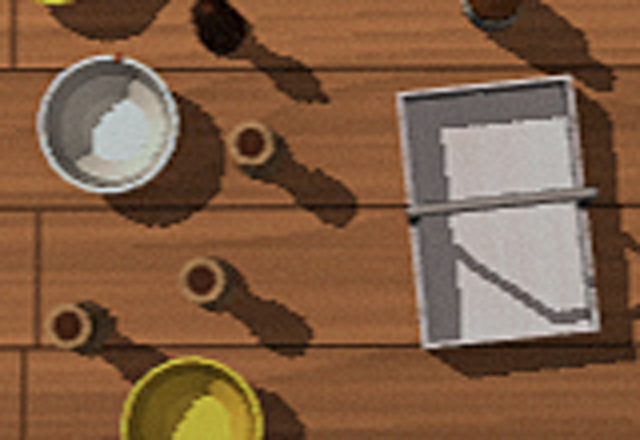

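```bash
python3 - <<'E'
from h import *
np.set_printoptions(precision=1,suppress=True)
c2=lambda x,y:(210+x/4,190+y/4); c1=lambda x,y:(140+x/3,120+y/3)
for p in[(252,144),(203,280),(70,326)]:print("rook",atz("top",*c2(*p),90))
print("bowl",atz("top",*c2(109,124),50), atz("scene",373,367-5,50))
B=[atz("top",*c2(*p),50) for p in[(398,95),(570,77),(600,330),(424,348)]]
print("basket",np.mean(B,0),B)
b=[atz("top",*c2(*p),165) for p in[(408,214),(597,192)]];print("bail",np.mean(b,0),b)
F=[atz("scene",*c1(*p),16) for p in[(42,430),(180,392),(222,487),(80,522)]]
print("plate",np.mean(F,0),F)
print("post base",atz("scene",*c1(140,443),16))
print("arm tip",atz("scene",*c1(207,42),455),"post top",atz("scene",*c1(62,50),455))
E
python3 - <<'E'
import cv2
t=cv2.imread('pics/top0.png')
cv2.imwrite('pics/c3.png',cv2.resize(t[125:245,385:485],None,fx=5,fy=5,interpolation=cv2.INTER_CUBIC))
E
```

```text
rook [564.1 186.4  90. ]
rook [450.8 227.   90. ]
rook [413.1 337.4  90. ]
bowl [585.6 312.   50. ] [586.3 309.1  50. ]
basket [508.7 -20.   50. ] [array([609.3,  64.8,  50. ]), array([624.1, -82.4,  50. ]), array([ 407.9, -105.9,   50. ]), array([393.3,  43.6,  50. ])]
bail [508.9 -19.8 165. ] [array([500.5,  55.7, 165. ]), array([517.3, -95.2, 165. ])]
plate [ 773.7 -325.6   16. ] [array([ 827.1, -422.3,   16. ]), array([ 683. , -384.7,   16. ]), array([ 725.8, -224.5,   16. ]), array([ 859. , -270.8,   16. ])]
post base [ 757.3 -337.5   16. ]
arm tip [ 638.4 -294.1  455. ] post top [ 744.3 -359.   455. ]
```

View pics/c3.png

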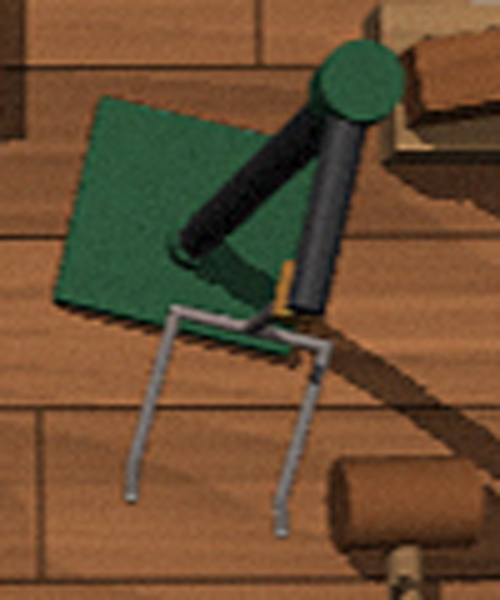

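Run:
```python
from h import *
np.set_printoptions(precision=2,suppress=True)
c3=lambda x,y:(385+x/5,125+y/5)
c1=lambda x,y:(140+x/3,120+y/3)
pt=[atz("top",*c3(*p),16) for p in[(102,97),(55,300),(293,350)]]  # (x290,y+85),(140,+85),(140,-85)
ps=[atz("scene",*c1(*p),16) for p in[(42,430),(180,392),(222,487),(80,522)]]
print(pt,[np.linalg.norm(a-b) for a,b in zip(pt,pt[1:])]);print(ps)
S=np.array([[290,85],[140,85],[140,-85]],float);W=np.array(pt)[:,:2]
def fit(S,W):
    r=R.align_vectors(np.c_[W-W.mean(0),[0]*len(W)],np.c_[S-S.mean(0),[0]*len(S)])[0]
    a=r.as_rotvec()[2];M=r.as_matrix()[:2,:2];return a,W.mean(0)-M@S.mean(0)
a,o=fit(S,W);print("stand yaw",a,"below",o)
q=atz("top",*c3(307,312),465);M=np.array([[np.cos(a),-np.sin(a)],[np.sin(a),np.cos(a)]])
print("arm tip stand",M.T@(q[:2]-o),"post top",M.T@(atz("top",*c3(360,80),470)[:2]-o))
print("armdir",atz("top",*c3(357,100),455)-q)
for p in[(172,312),(328,347)]:
  x=atz("top",*c3(*p),311);print("cross",M.T@(x[:2]-o))
pr=[atz("top",*c3(*p),z) for p,z in[((172,312),311),((131,497),305)]]
for p in[(131,497),(281,533)]:
  x=atz("top",*c3(*p),305);print("tip",M.T@(x[:2]-o))
def H(x,tilt):
    # tool yaw a, tilt 0=down, 90deg= horizontal pointing stand +x
    B=R.from_euler('z',a)*R.from_euler('y',-tilt)*R.from_matrix(np.diag([1,-1,-1.]))
    return B
for tilt in(1.2,1.57):
  B=H(0,tilt); g=np.r_[o+M@[90,0],370]; t=g-61*B.as_matrix()[:,2]; print(tilt,B.as_matrix()[:,2],env.ik(t,B.as_quat()))
B=H(0,.8)*R.from_euler('z',np.pi/2)
for s in(1,-1):
  B=H(0,.8)*R.from_euler('z',s*np.pi/2); g=np.r_[o,290]; print("hang",env.ik(g-61*B.as_matrix()[:,2],B.as_quat()))
```

```text
[array([ 856.88, -272.9 ,   16.  ]), array([ 712.96, -237.72,   16.  ]), array([ 676.88, -403.45,   16.  ])] [np.float64(148.15937518033013), np.float64(169.60326417390635)]
[array([ 827.06, -422.28,   16.  ]), array([ 682.99, -384.69,   16.  ]), array([ 725.85, -224.48,   16.  ]), array([ 859.05, -270.77,   16.  ])]
stand yaw -0.22288892214971492 below [ 557.34 -290.32]
arm tip stand [72.64  4.31] post top [198.93   2.79]
armdir [115.82 -31.62 -10.  ]
cross [88.9  49.91]
cross [ 88.4  -43.53]
tip [-22.18  50.15]
tip [-23.91 -39.91]
1.2 [ 0.91 -0.21 -0.36] [-0.61  0.26  2.04  2.29  0.48 -0.92]
1.57 [ 0.98 -0.22 -0.  ] [-0.62  0.44  2.13  2.67  1.05 -1.33]
hang [-0.63  0.2   2.08  1.21  0.31  1.65]
hang [-0.63  0.2   2.08  1.21  0.31 -1.49]
```

```bash
cat >> h.py <<'E'
ROOKPX=[(273,226),(260.75,260),(227.5,271.5)]
BA=0.10; BC=np.array([508.8,-19.9])
def bpt(x,y): return BC+np.array([x*np.cos(BA)-y*np.sin(BA),x*np.sin(BA)+y*np.cos(BA)])
def find(i,r=22):
    ref=cv2.imread('pics/top0.png'); im=viewer.camera("top"); cv2.imwrite(f'pics/find{i}.png',im)
    u,v=map(int,np.round(ROOKPX[i])); k=6
    t=ref[v-k:v+k+1,u-k:u+k+1]; m=cv2.matchTemplate(im[v-r-k:v+r+k+1,u-r-k:u+r+k+1],t,cv2.TM_SQDIFF_NORMED)
    s,_,l,_=cv2.minMaxLoc(m); px=np.array(ROOKPX[i])+np.array(l)-r
    return px,1-s,atz("top",*px,90)[:2]
def rook(i,x,y,a):
    px,s,p=find(i); print(i,px,round(s,3),p)
    if s<.9: return print("poor match")
    q=down(a); Z=lambda h:h+141
    set_gripper(70)
    env.reach([*p,Z(185)],q); env.move_l([*p,Z(0)],rate=200)
    set_gripper(20); s=env.read_state(); print("grip",s["width"],s["grip_force"])
    if s["width"]<30: return print("missed")
    env.move_l([*p,Z(185)],rate=200)
    t=bpt(x,y); env.move_l([*t,Z(185)],rate=200); env.move_l([*t,Z(20)],rate=200)
    print("touch",env.move_l([*t,Z(2)],rate=40,f_stop=4),env.read_state()["tool_pos"][2]-141)
    set_gripper(54); env.move_l([*t,Z(185)],rate=200); s=env.read_state();print(s["time_s"],s["width"])
E
python3 - <<'E'
from h import *
rook(0,83,0,BA)
cv2.imwrite('pics/s1.png',viewer.camera("scene"))
E
```

```text
0 [273 226] 0.998 [564.10751064 186.37912432]
grip 37.711363315701945 30.000237230560742
touch True 3.844739204551246
9.4917 54.11285991361883
```

View pics/s1.png

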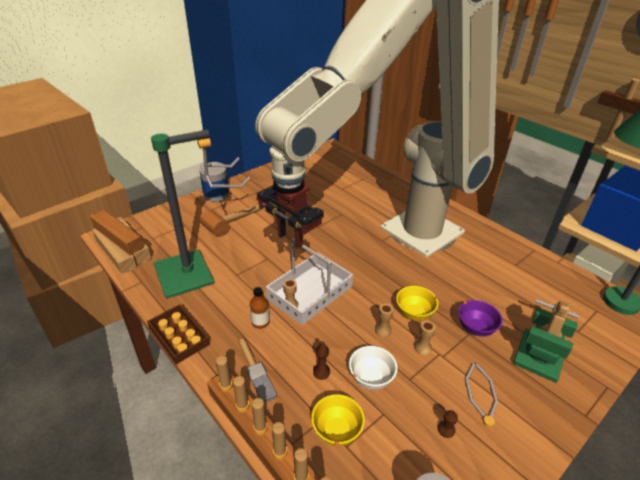

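The first rook stands in the basket at (291,290). The other two are still at (384,319) and (425,337), and I see no fourth.

Run:
```python
from h import *
rook(1,-52,-34,BA+np.pi)
rook(2,-52,36,BA+np.pi)
p=bpt(-250,100)
env.reach([300,350,330],down(BA+np.pi))
cv2.imwrite('pics/s2.png',viewer.camera("scene"));im=viewer.camera("top")
cv2.imwrite('pics/t2.png',cv2.resize(im[120:320,110:470],None,fx=2.2,fy=2.2))
```

```text
1 [260.75 260.  ] 0.997 [450.7591058  227.04022527]
grip 37.671131883025204 30.000412669032812
touch True 3.727450039717837
19.625 54.07878603996079
2 [227.5 271.5] 0.997 [413.09127826 337.41462656]
grip 37.419907622683816 30.000119017786346
touch True 1.6712425158020494
29.2167 54.188313529413065
```

View pics/t2.png

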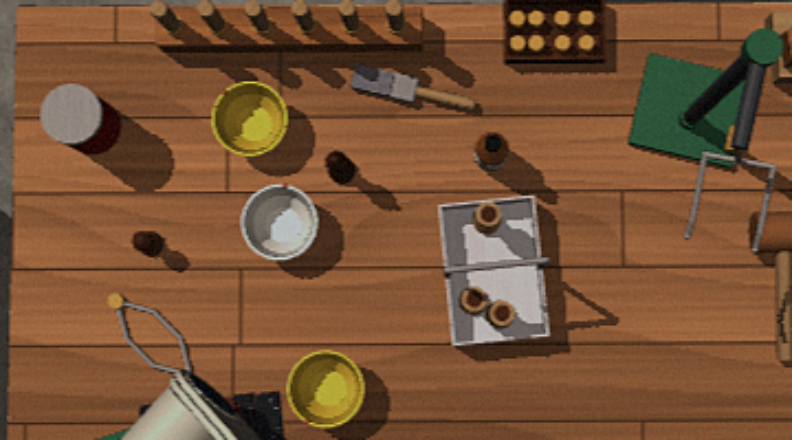

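Run:
```python
import cv2
s=cv2.imread('pics/s2.png');cv2.imwrite('pics/c4.png',cv2.resize(s[215:335,250:370],None,fx=4.5,fy=4.5,interpolation=cv2.INTER_CUBIC))
```

```text
(no output)
```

View pics/c4.png

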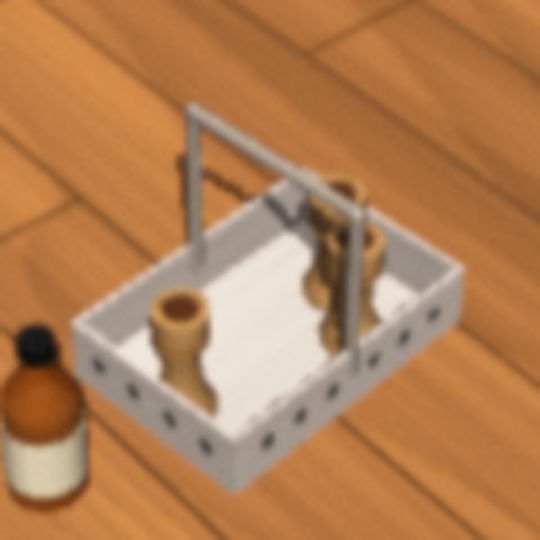

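The rooks all stand upright in the basket. Next is the white bowl at top (237,221), the only white one with a brown chip; the yellow (223,174), yellow (258,297) and purple (213,324) bowls don't fit.

```bash
cat >> h.py <<'E'
SA=-0.223; SO=np.array([557.3,-290.0])
SM=np.array([[np.cos(SA),-np.sin(SA)],[np.sin(SA),np.cos(SA)]])
def spt(x,y,z): return np.r_[SO+SM@[x,y],z]
def bowlrot(phi,t,s):
    "rim grip on the side at world angle phi of the bowl"
    u=np.array([np.cos(phi),np.sin(phi),0]); z=-u*np.sin(t)-np.array([0,0,np.cos(t)])
    y=s*(u*np.cos(t)-np.array([0,0,np.sin(t)])); return np.c_[np.cross(y,z),y,z]
E
python3 - <<'E'
from h import *
im=viewer.camera("top")
c=np.array([586,311.,0]); t=np.radians(20)
p1=np.arctan2(-c[1],-c[0]); p2=SA+np.pi
def tcp(c,phi,M,h=0): return c+[53.8*np.cos(phi),53.8*np.sin(phi),40+h]-61*M[:,2]
for s in(1,-1):
    M1=bowlrot(p1,t,s);M2=bowlrot(p2,t,s)
    for M,cc,p,h in((M1,c,p1,0),(M1,c,p1,200),(M2,spt(-170,0,0),p2,200),(M2,spt(0,0,0),p2,0)):
        print(s,np.round(env.ik(tcp(cc,p,M,h),R.from_matrix(M).as_quat()),2))
E
```

```text
Traceback (most recent call last):
TypeError: unsupported operand type(s) for *: 'NoneType' and 'float'
```

Run:
```python
from h import *
np.set_printoptions(precision=2,suppress=True)
c=np.array([586,311.,0]); t=np.radians(20)
p1=np.arctan2(-c[1],-c[0]); p2=SA+np.pi
def tcp(c,phi,M,h=0): return c+[53.8*np.cos(phi),53.8*np.sin(phi),40+h]-61*M[:,2]
for s in(1,-1):
  for d in(-1,-.5,0,.5,1):
    M1=bowlrot(p1+d,t,s);M2=bowlrot(p2+d,t,s)
    for M,cc,p,h in((M1,c,p1+d,0),(M1,c,p1+d,200),(M2,spt(-170,0,0),p2+d,200),(M2,spt(0,0,0),p2+d,0)):
        print(s,d,h,env.ik(tcp(cc,p,M,h),R.from_matrix(M).as_quat()))
```

```text
1 -1 0 [ 0.69  0.7   1.79 -0.59  0.61 -1.46]
1 -1 200 [ 0.69  0.4   1.71 -0.41  0.94 -1.71]
1 -1 200 [-0.34  0.04  2.2  -0.41  0.72 -1.97]
1 -1 0 [-0.3   0.64  1.95 -0.7   0.43 -1.6 ]
1 -0.5 0 [ 0.6   0.64  1.93 -0.63  0.34 -1.96]
1 -0.5 200 [ 0.6   0.32  1.85 -0.31  0.71 -2.32]
1 -0.5 200 None
1 -0.5 0 [-0.43  0.6   2.05 -0.56  0.19 -2.31]
1 0 0 None
1 0 200 None
1 0 200 [-0.77 -0.01  2.25  0.31  0.62  2.37]
1 0 0 [-0.59  0.6   2.04  0.63  0.21  2.18]
1 0.5 0 [0.33 0.64 1.93 0.64 0.36 1.9 ]
1 0.5 200 [0.33 0.32 1.85 0.32 0.73 2.27]
1 0.5 200 [-0.91  0.09  2.15  0.45  0.82  1.66]
1 0.5 0 [-0.7   0.64  1.94  0.7   0.46  1.55]
1 1 0 [0.25 0.7  1.79 0.59 0.62 1.43]
1 1 200 [0.25 0.4  1.71 0.41 0.95 1.68]
1 1 200 [-0.93  0.2   2.01  0.41  1.02  1.2 ]
1 1 0 [-0.75  0.7   1.78  0.54  0.72  1.19]
-1 -1 0 [ 0.69  0.7   1.79 -0.59  0.61  1.68]
-1 -1 200 [ 0.69  0.4   1.71 -0.41  0.94  1.43]
-1 -1 200 [-0.34  0.04  2.2  -0.41  0.72  1.17]
-1 -1 0 [-0.3   0.64  1.95 -0.7   0.43  1.54]
-1 -0.5 0 [ 0.6   0.64  1.93 -0.63  0.34  1.19]
-1 -0.5 200 [ 0.6   0.32  1.85 -0.31  0.71  0.82]
-1 -0.5 200 [-0.54 -0.03  2.27 -0.12  0.56  0.28]
-1 -0.5 0 [-0.43  0.6   2.05 -0.56  0.19  0.83]
-1 0 0 [ 0.46  0.62  1.98  0.04  0.19 -0.06]
-1 0 200 [ 0.46  0.28  1.9   0.01  0.61 -0.03]
-1 0 200 [-0.77 -0.01  2.25  0.31  0.62 -0.78]
-1 0 0 [-0.59  0.6   2.04  0.63  0.21 -0.96]
-1 0.5 0 [ 0.33  0.64  1.93  0.64  0.36 -1.24]
-1 0.5 200 [ 0.33  0.32  1.85  0.32  0.73 -0.87]
-1 0.5 200 [-0.91  0.09  2.15  0.45  0.82 -1.48]
-1 0.5 0 [-0.7   0.64  1.94  0.7   0.46 -1.6 ]
-1 1 0 [ 0.25  0.7   1.79  0.59  0.62 -1.72]
-1 1 200 [ 0.25  0.4   1.71  0.41  0.95 -1.47]
-1 1 200 [-0.93  0.2   2.01  0.41  1.02 -1.94]
-1 1 0 [-0.75  0.7   1.78  0.54  0.72 -1.95]
```

Run:
```python
from h import *
c=np.array([586,311.,0]); t=np.radians(20);d=.3
p1=np.arctan2(-c[1],-c[0])+d; p2=SA+np.pi+d
def tcp(c,phi,M,h=0): return c+[53.8*np.cos(phi),53.8*np.sin(phi),40+h]-61*M[:,2]
M1=bowlrot(p1,t,-1);M2=bowlrot(p2,t,-1);q1,q2=[R.from_matrix(M).as_quat() for M in(M1,M2)]
a=tcp(c,p1,M1)
set_gripper(40)
env.reach(a-100*M1[:,2],q1); print("stop",env.move_l(a,rate=100,f_stop=6),env.read_state()["tool_pos"]-a)
set_gripper(0); s=env.read_state();print(s["width"],s["grip_force"],s["force"])
env.move_l(s["tool_pos"]+[0,0,215],rate=150)
b=tcp(spt(-170,0,0),p2,M2,200); env.move_l(b,rot=q2,rate=180)
s=env.read_state();print(s["width"],s["grip_force"],s["time_s"])
cv2.imwrite('pics/s3.png',viewer.camera("scene"))
```

```text
stop False [0.12064872 0.02578437 0.47032656]
5.782705461284216 29.449962925580166 [-0.64785394  3.9738314   6.65711653]
5.4429647586559 30.010316644729755 38.95
```

View pics/s3.png

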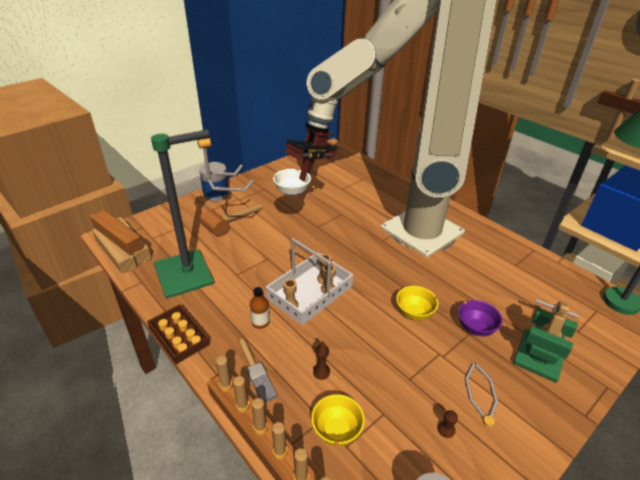

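Run:
```python
from h import *
t=np.radians(20);d=.3;p2=SA+np.pi+d
def tcp(c,phi,M,h=0): return c+[53.8*np.cos(phi),53.8*np.sin(phi),40+h]-61*M[:,2]
M2=bowlrot(p2,t,-1)
env.move_l(tcp(spt(-170,0,0),p2,M2,40),rate=150)
env.move_l(tcp(spt(0,0,0),p2,M2,25),rate=120)
print(env.move_l(tcp(spt(0,0,0),p2,M2,-3),rate=30,f_stop=4)); s=env.read_state();print(s["tool_pos"][2]-tcp(spt(0,0,0),p2,M2)[2])
set_gripper(30); 
env.move_l(s["tool_pos"]-90*M2[:,2],rate=100)
# retreat, then look at hook from -x horizontally-ish
env.move_l(env.read_state()["tool_pos"]+np.r_[SM@[-60,0],50],rate=150)
B=R.from_euler('z',SA)*R.from_euler('y',-1.2)*R.from_matrix(np.diag([1,-1,-1.]))
set_gripper(86)
env.reach(spt(-190,0,370),B.as_quat())
im=viewer.camera("top");cv2.imwrite('pics/t4.png',cv2.resize(im[120:270,370:490],None,fx=3.2,fy=3.2,interpolation=cv2.INTER_CUBIC))
for k in range(8):
    cv2.imwrite(f'pics/w{k}.png',viewer.camera("wrist")); env.hold(.04)
a=cv2.imread('pics/t4.png');w=[cv2.resize(cv2.imread(f'pics/w{k}.png'),(240,180)) for k in(0,3,6)]
p=np.zeros((540,a.shape[1]+240,3),np.uint8);p[:480,:a.shape[1]]=a;p[:,a.shape[1]:]=np.vstack(w);cv2.imwrite('pics/m4.png',p)
print(env.read_state()["time_s"])
```

```text
True
1.560198207697212
47.9833
```

View pics/m4.png

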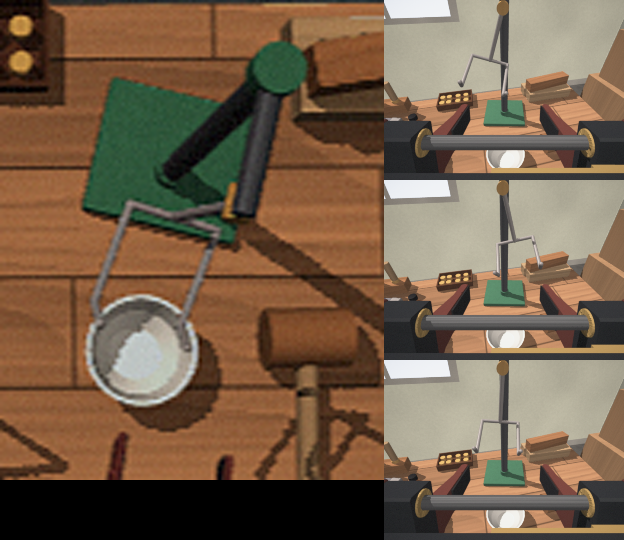

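Run:
```python
from h import *
np.set_printoptions(precision=1,suppress=True)
b=atz("top",370+142/3.2,120+350/3.2,50);print("bowl",b,SM.T@(b[:2]-SO))
T=wristT()
def atx(u,v,x):
    o,d=ray("wrist",u,v,T); o2=SM.T@(o[:2]-SO);d2=SM.T@d[:2]; k=(x-o2[0])/d2[0]; return np.r_[o2+k*d2,o[2]+k*d[2]]
for k in(0,3,6):
    im=cv2.imread(f'pics/w{k}.png').astype(int);B,G,Rr=im[...,0],im[...,1],im[...,2]
    m=(Rr-B>40)&(Rr>90);m[60:]=0;m[:,:250]=0;m[:,400:]=0;v,u=np.nonzero(m)
    print("pivot",u.mean(),v.mean(),v.min(),v.max(),atx(u.mean(),v.mean(),75))
    dk=(im.sum(2)<170)
    for row in(70,100,150,200):
        c=np.nonzero(dk[row,250:400])[0]+250
        if len(c):print("post",row,c.min(),c.max(),atx(c.mean(),row,200))
```

```text
bowl [ 554. -293.   50.] [-2.6 -3.7]
pivot 316.52957486136785 20.31977818853974 0 41 [ 75.    4.  432.3]
post 70 314 330 [200.    2.9 371.8]
post 100 314 330 [200.    2.  340.3]
post 150 315 329 [200.    2.9 280.9]
post 200 316 318 [200.    6.9 210.7]
pivot 316.2966728280961 20.22920517560074 0 40 [ 75.    4.2 432.3]
post 70 313 320 [200.    6.  371.8]
post 100 314 321 [200.    5.6 340.3]
post 150 316 319 [200.    5.7 280.9]
post 200 316 321 [200.    4.9 210.7]
pivot 316.0842696629214 20.506554307116104 0 41 [ 75.    4.3 432.2]
post 70 322 330 [200.   -5.3 371.8]
post 100 320 328 [200.   -1.3 340.3]
post 150 317 322 [200.    3.6 280.9]
post 200 315 322 [200.    4.9 210.7]
```

```bash
sed -i 's/^SO=.*//; s/; SO=np.array(\[557.3,-290.0\])/; SO=np.array([558.1,-286.6])/' h.py
cat >> h.py <<'E'
def HB(t): return R.from_euler('z',SA)*R.from_euler('y',-t)*R.from_matrix(np.diag([1,-1,-1.]))
E
python3 - <<'E'
from h import *
q=HB(np.pi/2).as_quat()
env.reach(spt(-150,0,380),q)
print("hit",env.move_l(spt(29,0,380),rate=120,f_stop=8),env.read_state()["time_s"])
for w in(50,35,25,18,13,0): set_gripper(w)
env.hold(.5);s=env.read_state();print(s["width"],s["grip_force"],s["force"])
cv2.imwrite('pics/w_g.png',viewer.camera("wrist"))
set_gripper(12);env.hold(2);
for w in(14,17,20,30,50):set_gripper(w)
f=[]
for k in range(9): f.append(viewer.camera("wrist"));env.hold(.03)
np.save('f.npy',np.array(f)); cv2.imwrite('pics/w_h.png',f[0])
f=np.array(f).astype(float);g=f.std(0).sum(2);print("max std",g.max(),np.argwhere(g>g.max()*.7)[:8].tolist(),env.read_state()["time_s"])
E
```

```text
hit False 50.1667
9.224566305538161 29.979549050331116 [0.60669476 2.22363378 0.84819073]
max std 62.45246665225106 [[441, 335], [441, 336], [441, 337], [441, 338], [441, 339], [442, 335], [442, 336], [442, 337]] 58.0667
```

View pics/w_h.png

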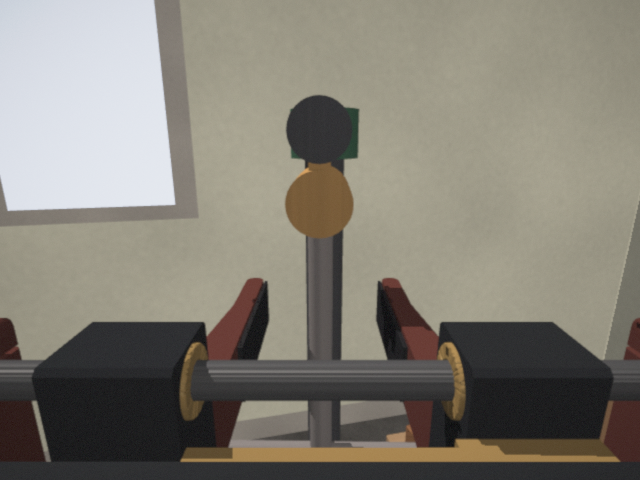

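Run:
```python
from h import *
f=np.load('f.npy').astype(float)
print([np.round(im[425:440,280:370].sum(2).mean(0)[20:62:3]).tolist() for im in f[:1]])
r=f[:,300:350,305:320].sum(3).mean(1)
# subpixel shift of left shank edge through phase correlation
ref=f[0,405:440,295:360].mean(2).astype(np.float32)
for im in f: print(np.round(cv2.phaseCorrelate(ref,im[405:440,295:360].mean(2).astype(np.float32))[0],2), end=" ")
```

```text
[[265.0, 261.0, 255.0, 211.0, 280.0, 239.0, 229.0, 250.0, 254.0, 248.0, 236.0, 145.0, 143.0, 151.0]]
[0. 0.] [ 0.   -0.02] [0.03 0.02] [0.   0.04] [0.02 0.05] [-0.05  0.03] [-0.06 -0.  ] [ 0. -0.] [-0.01 -0.03]
```

Run:
```python
from h import *
np.set_printoptions(precision=1,suppress=True)
env.move_l(spt(-150,0,380),rate=100)
env.reach(spt(-220,0,390),HB(1.0).as_quat())
T=wristT();np.save('T5.npy',T);w=viewer.camera("wrist");cv2.imwrite('pics/w5.png',w)
t=viewer.camera("top");cv2.imwrite('pics/t5.png',t)
for X in[(-22,45,305),(-22,-45,305),(0,0,0),(0,45,281),(0,-45,281)]: print(X,proj("wrist",spt(*X),T),proj("top",spt(*X)))
cv2.imwrite('pics/m5.png',np.hstack([cv2.resize(w,(440,330))[:, :],cv2.resize(t[185:260,380:460],None,fx=4.4,fy=4.4,interpolation=cv2.INTER_CUBIC)]))
```

```text
(-22, 45, 305) [264.9 188.5] [411.7 224.5]
(-22, -45, 305) [381.7 188.4] [441.8 231.1]
(0, 0, 0) [323.2 346. ] [409.9 229.4]
(0, 45, 281) [270.7 193.5] [411.7 218.1]
(0, -45, 281) [375.8 193.4] [441.3 224.6]
```

View pics/m5.png

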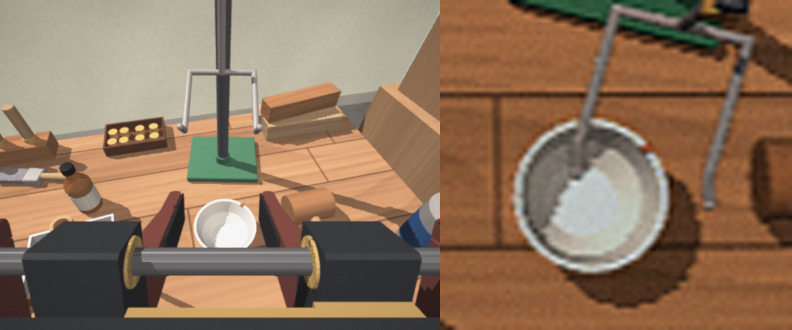

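The hook is at rest and the bowl stands about 7 mm from the point below it. Now I'll pick up the basket.

```bash
cat >> h.py <<'E'
def BT(yaw,t=.8): return R.from_euler('z',yaw)*R.from_euler('y',-t)*R.from_matrix(np.diag([1,-1,-1.]))*R.from_euler('z',-np.pi/2)
def tg(g,B): return np.asarray(g,float)-61*B.as_matrix()[:,2]
E
python3 - <<'E'
from h import *
np.set_printoptions(precision=2,suppress=True)
B=BT(BA);S=BT(SA);g=np.r_[BC,165.]
for G,b in((g,B),(spt(-140,0,340),S),(spt(0,0,290),S)): print(env.ik(tg(G,b),b.as_quat()))
z=B.as_matrix()[:,2]
env.move_l(env.read_state()["tool_pos"]+np.r_[SM@[-60,0],20],rate=150)
env.reach(tg(g,B)-120*z,B.as_quat()); set_gripper(44)
print("hit",env.move_l(tg(g,B),rate=100,f_stop=6))
cv2.imwrite('pics/w6.png',viewer.camera("wrist"));cv2.imwrite('pics/s6.png',viewer.camera("scene"))
f0=env.read_state()["force"]
set_gripper(0);s=env.read_state();print(s["width"],s["grip_force"],s["force"]-f0,s["time_s"])
env.move_l(tg(g+[0,0,20],B),rate=30);env.hold(.5);s=env.read_state();print(s["width"],s["grip_force"],s["force"]-f0,s["wrist_torque"])
cv2.imwrite('pics/s7.png',viewer.camera("scene"))
a=cv2.imread('pics/s6.png')[180:360,200:400];b=cv2.imread('pics/s7.png')[180:360,200:400]
cv2.imwrite('pics/m7.png',cv2.resize(np.hstack([a,b]),(800,360)))
E
```

```text
None
[-0.8  -0.11  2.26  0.99  0.49 -1.36]
[-0.62  0.19  2.08  1.21  0.3  -1.48]Traceback (most recent call last):
  File "<stdin>", line 8, in <module>
station.IKError: the arm cannot follow that straight line within its joint ranges
```

Run:
```python
from h import *
np.set_printoptions(precision=2,suppress=True)
g=np.r_[BC,165.]
for t in(.25,.3,.35,.4,.5,.6):
  for f in (0,np.pi):
    B,S=[BT(y,t)*R.from_euler('z',f) for y in(BA,SA)]
    print(t,f>0,*[None if (q:=env.ik(tg(G,b)-d*b.as_matrix()[:,2],b.as_quat())) is None else q for G,b,d in((g,B,0),(g,B,80),(g+[0,0,170],B,0),(spt(-140,0,335),S,0),(spt(0,0,290),S,0),(spt(0,0,290),S,110))])
```

```text
0.25 False [-0.09  0.29  2.09  0.09  0.51 -0.27] [-0.1   0.13  2.07  0.08  0.7  -0.25] [-0.09  0.04  1.93  0.06  0.93 -0.22] [-0.63  0.01  1.95  0.12  0.95 -0.46] [-0.53  0.28  1.74  0.1   0.88 -0.36] [-0.54  0.14  1.67  0.09  1.09 -0.35]
0.25 True None None None None None None
0.3 False [-0.1   0.28  2.12  0.13  0.45 -0.31] [-0.11  0.11  2.11  0.1   0.63 -0.28] [-0.1   0.02  1.96  0.07  0.87 -0.24] [-0.64 -0.    1.98  0.15  0.89 -0.5 ] [-0.54  0.26  1.78  0.12  0.82 -0.38] [-0.55  0.11  1.71  0.11  1.03 -0.38]
0.3 True None None None None None None
0.35 False [-0.1   0.27  2.15  0.19  0.38 -0.36] [-0.12  0.09  2.15  0.14  0.57 -0.32] [-0.1  -0.    1.99  0.09  0.81 -0.26] [-0.65 -0.02  2.01  0.19  0.84 -0.54] [-0.54  0.25  1.81  0.16  0.76 -0.42] [-0.57  0.09  1.76  0.14  0.97 -0.41]
0.35 True None None None None None None
0.4 False [-0.11  0.27  2.18  0.27  0.31 -0.45] [-0.13  0.07  2.19  0.18  0.5  -0.37] [-0.11 -0.02  2.02  0.12  0.75 -0.28] [-0.67 -0.04  2.04  0.24  0.79 -0.58] [-0.55  0.24  1.84  0.2   0.7  -0.46] [-0.58  0.06  1.8   0.17  0.91 -0.44]
0.4 True None None None None None None
0.5 False [-0.12  0.26  2.24  0.63  0.18 -0.82] [-0.15  0.05  2.26  0.34  0.36 -0.54] [-0.12 -0.05  2.08  0.18  0.63 -0.34] [-0.7  -0.07  2.1   0.35  0.69 -0.7 ] [-0.57  0.21  1.9   0.3   0.57 -0.56] [-0.61  0.02  1.89  0.26  0.78 -0.53]
0.5 True [-0.12  0.26  2.24  0.63  0.18  2.32] None None [-0.7  -0.07  2.1   0.35  0.69  2.44] None None
0.6 False [-0.14  0.27  2.3   1.69  0.14 -1.89] [-0.17  0.04  2.34  0.71  0.24 -0.93] [-0.14 -0.08  2.14  0.28  0.5  -0.45] [-0.73 -0.09  2.15  0.51  0.6  -0.87] [-0.59  0.2   1.96  0.47  0.46 -0.74] [-0.64 -0.01  1.97  0.38  0.66 -0.66]
0.6 True [-0.14  0.27  2.3   1.69  0.14  1.25] [-0.17  0.04  2.34  0.71  0.24  2.22] None [-0.73 -0.09  2.15  0.51  0.6   2.28] [-0.59  0.2   1.96  0.47  0.46  2.41] [-0.64 -0.01  1.97  0.38  0.66  2.48]
```

```bash
sed -i 's/def BT(yaw,t=.8)/def BT(yaw,t=.4)/' h.py
python3 - <<'E'
from h import *
np.set_printoptions(precision=2,suppress=True)
B=BT(BA);g=np.r_[BC,165.];z=B.as_matrix()[:,2]
set_gripper(44)
env.reach(tg(g,B)-100*z,B.as_quat())
print("hit",env.move_l(tg(g,B),rate=100,f_stop=6))
cv2.imwrite('pics/s6.png',viewer.camera("scene"))
f0=env.read_state()["force"]
set_gripper(0);s=env.read_state();print(s["width"],s["grip_force"],s["force"]-f0,s["time_s"])
env.move_l(tg(g+[0,0,20],B),rate=30);env.hold(.5);s=env.read_state();print(s["width"],s["grip_force"],s["force"]-f0,s["wrist_torque"])
cv2.imwrite('pics/s7.png',viewer.camera("scene"))
a=cv2.imread('pics/s6.png')[180:360,200:400];b=cv2.imread('pics/s7.png')[180:360,200:400]
cv2.imwrite('pics/m7.png',cv2.resize(np.hstack([a,b]),(800,360)))
E
```

```text
hit False
9.073333434829136 29.994137585163116 [4.99 0.82 4.55] 67.2083
9.299600475839728 29.99626725912094 [-0.26 -0.55 -7.51] [-0.16  0.56  0.04]
```

View pics/m7.png

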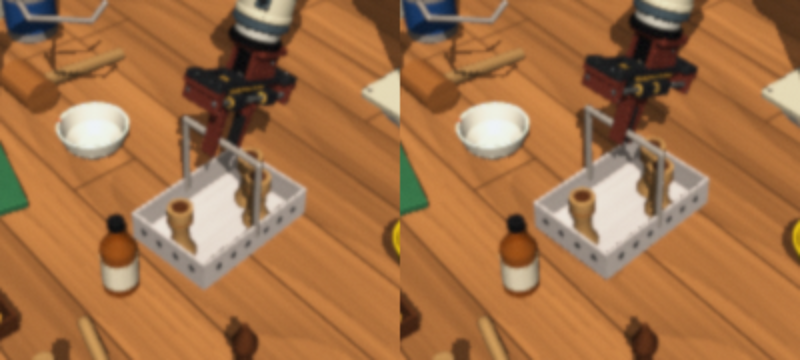

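Run:
```python
from h import *
np.set_printoptions(precision=2,suppress=True)
B=BT(BA);S=BT(SA);g=np.r_[BC,165.]
env.move_l(tg(g+[0,0,170],B),rate=100)
env.move_l(tg(spt(-140,1,335),S),rot=S.as_quat(),rate=80)
env.move_l(tg(spt(-70,1,335),S),rate=60);env.hold(.5)
s=env.read_state();print(s["width"],s["grip_force"],s["time_s"])
t=viewer.camera("top");c=viewer.camera("scene");cv2.imwrite('pics/t8.png',t);cv2.imwrite('pics/s8.png',c)
cv2.imwrite('pics/m8.png',np.hstack([cv2.resize(c[110:260,140:330],(456,360),interpolation=cv2.INTER_CUBIC),cv2.resize(t[160:280,370:480],(330,360),interpolation=cv2.INTER_CUBIC)]))
for X in[(-22,45,305),(-22,-45,305)]: print(proj("top",spt(*X)))
```

```text
8.859700252899295 29.996000826358795 75.2333
[411.66 224.46]
[441.76 231.09]
```

View pics/m8.png

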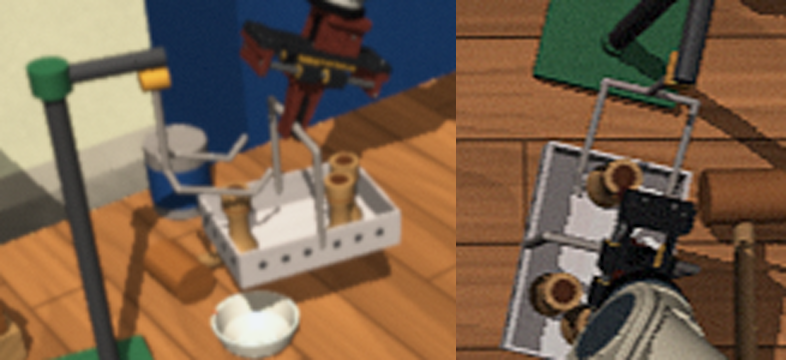

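Run:
```python
from h import *
np.set_printoptions(precision=1,suppress=True)
for p in[(530,242),(695,269)]:
    x=atz("top",370+(p[0]-456)/3,160+p[1]/3,335);print(SM.T@(x[:2]-SO))
print("exp",[proj("top",spt(-70,y,335))*3-[370*3-456,480] for y in(-71,73,-77,79)])
for p in[(579,190),(673,196)]:
    x=atz("top",370+(p[0]-456)/3,160+p[1]/3,305);print(SM.T@(x[:2]-SO))
t=cv2.imread('pics/t8.png')
cv2.imwrite('pics/c8.png',cv2.resize(t[205:275,380:470],None,fx=8,fy=8,interpolation=cv2.INTER_CUBIC))
```

```text
[-82.2  87.7]
[-73.4 -71.4]
exp [array([695.3, 265.5]), array([547.7, 232.9]), array([701.4, 266.8]), array([541.5, 231.5])]
[-19.2  47.6]
[ -5.1 -43.3]
```

View pics/c8.png

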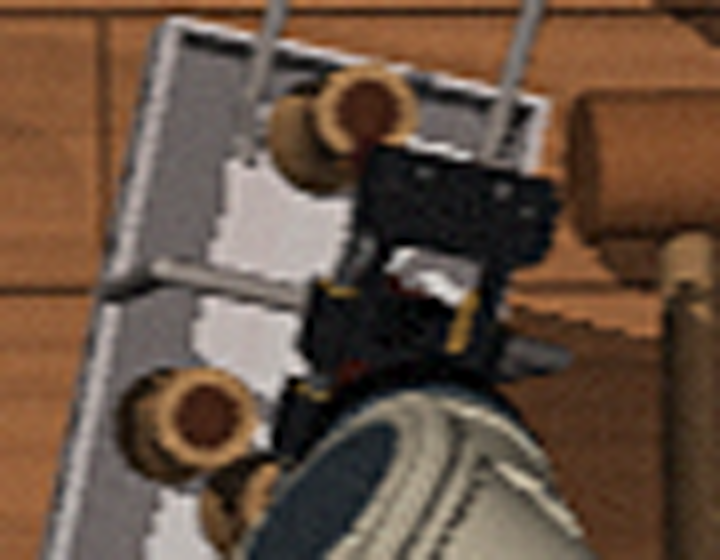

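Run:
```python
from h import *
np.set_printoptions(precision=2,suppress=True)
S=BT(SA)
print(env.move_l(tg(spt(0,1.5,335),S),rate=50,f_stop=6)); env.hold(.5)
print(env.move_l(tg(spt(0,1.5,300),S),rate=40,f_stop=3.5)); env.hold(.3);f0=env.read_state()["force"]
print(env.move_l(tg(spt(0,1.5,284),S),rate=12,f_stop=4.5)); env.hold(1)
s=env.read_state();p=s["tool_pos"]+61*S.as_matrix()[:,2];print(SM.T@(p[:2]-SO),p[2],s["force"]-f0,s["time_s"])
t=viewer.camera("top");c=viewer.camera("scene");cv2.imwrite('pics/s9.png',c)
cv2.imwrite('pics/m9.png',np.hstack([cv2.resize(c[110:260,120:310],(456,360),interpolation=cv2.INTER_CUBIC),cv2.resize(t[150:270,370:480],(330,360),interpolation=cv2.INTER_CUBIC)]))
```

```text
False
False
True
[0.84 1.24] 297.1274486167123 [ 4.65 -1.35 10.48] 80.2417
```

View pics/m9.png

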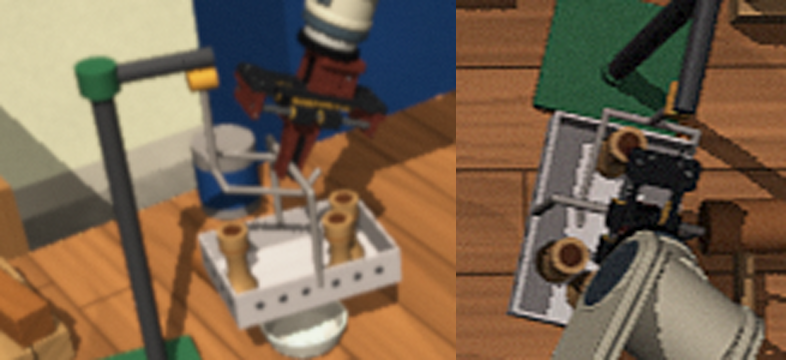

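Run:
```python
from h import *
np.set_printoptions(precision=2,suppress=True)
S=BT(SA)
def st(m):
    s=env.read_state();p=s["tool_pos"]+61*S.as_matrix()[:,2];f=s["force"]-f0;print(m,SM.T@(p[:2]-SO),p[2],"F",SM.T@f[:2],f[2])
env.move_l(tg(spt(0,1.5,306),S),rate=30);env.hold(.5);f0=env.read_state()["force"]
for x in(5,9,13):
    env.move_l(tg(spt(x,1.5,306),S),rate=30);env.hold(.3)
    h=env.move_l(tg(spt(x,1.5,284),S),rate=12,f_stop=2.5);env.hold(.5);st((x,h))
    if env.read_state()["tool_pos"][2]-tg(spt(x,1.5,291.5),S)[2]<0: break
    if x<13: env.move_l(tg(spt(x,1.5,306),S),rate=30)
print(env.read_state()["time_s"])
```

```text
(5, True) [5.27 1.48] 293.0363173704335 F [5.76 0.08] 13.175262838776948
(9, True) [9.01 1.58] 294.16264668020085 F [ 1.49 -0.5 ] 13.600618500017777
(13, True) [13.02  1.64] 295.56834558988396 F [1.97 0.17] 13.621779275004009
88.9833
```

Run:
```python
from h import *
np.set_printoptions(precision=2,suppress=True)
S=BT(SA)
def st(m):
    s=env.read_state();p=s["tool_pos"]+61*S.as_matrix()[:,2];f=s["force"]-f0;print(m,SM.T@(p[:2]-SO),p[2],"F",SM.T@f[:2],f[2],"w",s["width"])
env.move_l(tg(spt(13,1.5,302),S),rate=30);env.move_l(tg(spt(6,1.5,300),S),rate=30);env.hold(1.5);f0=env.read_state()["force"]
env.move_l(tg(spt(6,1.5,295),S),rate=12)
h=env.move_l(tg(spt(6,1.5,291),S),rate=4,f_stop=3.5);env.hold(2);st(h)
for w in(10,11,12,13,14): set_gripper(w);env.hold(.3);st(w)
for w in(16,19,23,30,44): set_gripper(w)
env.hold(.3)
f=[]
for k in range(7): f.append(viewer.camera("scene"));env.hold(.07)
f=np.array(f).astype(float)[:,150:260,190:300];ref=f[0].mean(2).astype(np.float32)
print([np.round(cv2.phaseCorrelate(ref,i.mean(2).astype(np.float32))[0],2).tolist() for i in f])
c=viewer.camera("scene");t=viewer.camera("top")
cv2.imwrite('pics/m10.png',np.hstack([cv2.resize(c[110:260,120:310],(456,360),interpolation=cv2.INTER_CUBIC),cv2.resize(t[150:270,370:480],(330,360),interpolation=cv2.INTER_CUBIC)]))
print(env.read_state()["time_s"])
```

```text
True [6.41 1.43] 293.4578635530006 F [ 1.88 -1.05] 14.029624629290986 w 8.8577655714955
10 [6.14 1.51] 292.73786807498016 F [ 4.33 -0.19] 12.24386816874309 w 9.998850275183761
11 [5.82 1.56] 292.4314930646874 F [ 3.41 -1.17] 12.864995490034378 w 10.700885543699558
12 [5.49 1.66] 292.03920508043177 F [ 3.5  -0.87] 12.142236838830161 w 12.242154260104323
13 [5.16 1.76] 291.6482497337215 F [4.24 0.01] 12.320038383858277 w 13.38161366285821
14 [4.91 1.84] 291.37198338247424 F [ 4.17 -1.03] 11.77378948892561 w 14.102918792788335
[[0.0, 0.0], [0.12, 0.28], [0.27, 0.48], [0.38, 0.57], [0.35, 0.55], [0.24, 0.41], [0.08, 0.16]]
99.9417
```

View pics/m10.png

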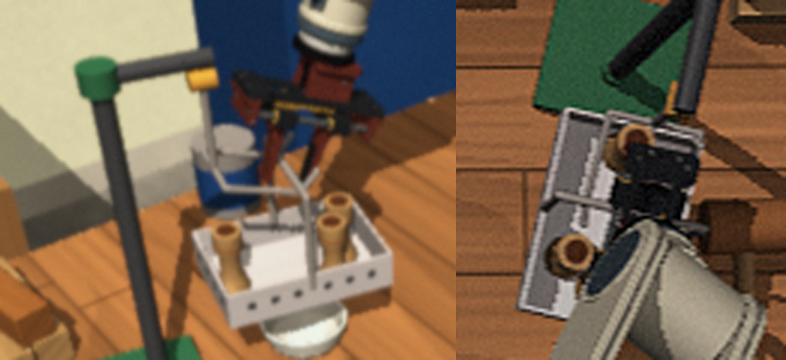

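Run:
```python
from h import *
S=BT(SA);z=S.as_matrix()[:,2]
p=env.read_state()["tool_pos"]
print(env.move_l(p-60*z,rate=40,f_stop=4))
env.move_l(env.read_state()["tool_pos"]-50*z,rate=80)
env.move_l(env.read_state()["tool_pos"]+np.r_[SM@[-120,0],0],rate=100)
def watch(n=9):
    f=[]
    for k in range(n): f.append(viewer.camera("scene"));env.hold(.06)
    g=np.array(f).astype(float)[:,195:260,195:300];ref=g[0].mean(2).astype(np.float32)
    print(env.read_state()["time_s"],[np.round(cv2.phaseCorrelate(ref,i.mean(2).astype(np.float32))[0],2).tolist() for i in g]);return f[-1]
watch();env.hold(5);c=watch();t=viewer.camera("top")
cv2.imwrite('pics/m11.png',np.hstack([cv2.resize(c[110:260,120:310],(456,360),interpolation=cv2.INTER_CUBIC),cv2.resize(t[150:270,370:480],(330,360),interpolation=cv2.INTER_CUBIC)]))
```

```text
False
104.6917 [[0.0, 0.0], [-0.09, -0.26], [-0.31, -0.48], [-0.43, -0.63], [-0.42, -0.69], [-0.34, -0.5], [-0.17, -0.27], [-0.02, -0.07], [0.12, 0.1]]
110.6667 [[0.0, 0.0], [0.12, 0.19], [0.16, 0.18], [-0.01, -0.03], [-0.12, -0.23], [-0.28, -0.48], [-0.36, -0.62], [-0.34, -0.62], [-0.26, -0.35]]
```

View pics/m11.png

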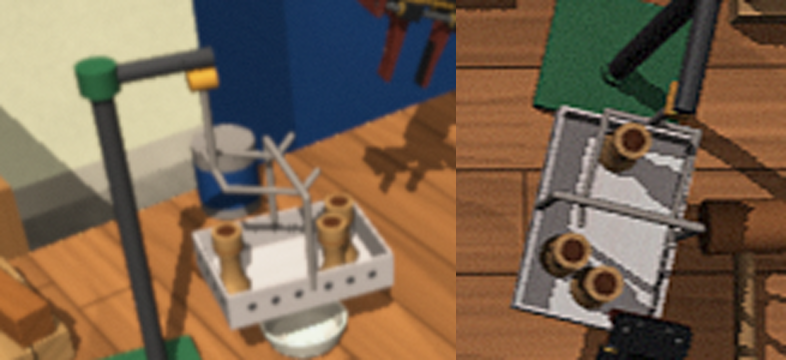

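Run:
```python
from h import *
def watch(n=9):
    f=[]
    for k in range(n): f.append(viewer.camera("scene"));env.hold(.06)
    g=np.array(f).astype(float)[:,195:260,195:300];ref=g[0].mean(2).astype(np.float32)
    d=np.array([cv2.phaseCorrelate(ref,i.mean(2).astype(np.float32))[0] for i in g]);print(env.read_state()["time_s"],np.ptp(d,axis=0))
for _ in range(3): env.hold(16);watch()
workorder.sign_off()
```

```text
127.6917 [0.53072305 0.81298419]
144.6667 [0.53270982 0.76156284]
161.6417 [0.52910931 0.80762115]
the job is handed in; nothing more can be done
```

The job is handed in: three beech rooks (I saw no fourth) stand in the basket, which hangs by its bail on both prongs. It still swings about ±1 mm, and that did not die down over a minute of waiting. I stopped the hook before the lift, and the bowl stands below it about 7 mm off-centre.

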